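# Set out the bearing drivers by size along the press tool rail

## Task

Get the bearing drivers ready for the press: stand all four upright on the tool rail, one centred in each painted ring, in order of foot diameter, with the largest in the ring next to the pressure gauge and the smallest in the ring farthest from it. Leave the ball bearing, the nut and the socket that lie among the drivers where they are.

Things in the scene. Friction and masses are not known exactly. Their poses are not given: they have to be found in the camera images.
- d62_mid (a point): The largest bearing driver: bright steel, standing upright, a round foot 62 mm in diameter and 14 mm thick with a plain round stem 24 mm in diameter (thin dark band near the top) rising from its centre; 80 mm tall in all, about 0.54 kg. The point is on its axis half-way up, 40 mm above its underside, where the stem can be gripped; z is its axis, up when it stands.
- d52_mid (a point): The second largest bearing driver: bright steel, standing upright, a round foot 52 mm in diameter and 14 mm thick with a plain round stem 24 mm in diameter (thin dark band near the top) rising from its centre; 80 mm tall in all, about 0.45 kg. The point is on its axis half-way up, 40 mm above its underside, where the stem can be gripped; z is its axis, up when it stands.
- d42_mid (a point): The second smallest bearing driver: bright steel, standing upright, a round foot 42 mm in diameter and 14 mm thick with a plain round stem 24 mm in diameter (thin dark band near the top) rising from its centre; 80 mm tall in all, about 0.37 kg. The point is on its axis half-way up, 40 mm above its underside, where the stem can be gripped; z is its axis, up when it stands.
- d32_mid (a point): The smallest bearing driver: bright steel, standing upright, a round foot 32 mm in diameter and 14 mm thick with a plain round stem 24 mm in diameter (thin dark band near the top) rising from its centre; 80 mm tall in all, about 0.31 kg. The point is on its axis half-way up, 40 mm above its underside, where the stem can be gripped; z is its axis, up when it stands.
- rail: The tool rail, fixed: a flat dark steel plate, 510 mm long (its y axis), 100 wide (x), 10 thick, on the bench, turned up to about 12 degrees. Origin: centre of its underside; z up, top at 10 mm. Four equal white rings (72 mm outside diameter) are painted on it in a row, centres at x = 0 and y = -135, -45, 45, 135 mm. The gauge stands at one end, a stop block at the other; which end changes.
- stop: A plain dark steel stop block, fixed on top of the rail at the end away from the gauge: 50 x 30 mm, 40 mm high. Origin at the centre of its underside.
- gauge: The pressure gauge, fixed on top of the rail at one of its ends: a black round case 63 mm in diameter with a white dial facing up, on a small grey block; 58 mm high. Origin at the centre of its underside, on the rail's top. It is 80 mm from the centre of the nearest ring, then 170, 260 and 350 mm from the others.
- bearing: A loose ball bearing lying flat among the drivers, 42 mm in diameter, 13 mm high, with a dark centre; to be left alone. Origin at the centre of its underside.
- nut: A loose dark steel hexagon nut lying flat among the drivers, 30 mm across flats, 16 mm high; to be left alone. Origin at the centre of its underside.
- socket: A loose wrench socket standing among the drivers, a plain steel cylinder 28 mm in diameter, 30 mm high with a square black hole in its top; to be left alone. Origin at the centre of its underside.
Things that resemble listed ones, but are neither listed nor needed, are in the scene too. What is shaped like the part that bears d32_mid but brown, orange or purple is not meant.

How it is judged:
At the end, for the whole second after the job is handed in: Each driver stands upright (within 0.08 rad) on the rail, released and at rest, its axis within 12 mm of the centre of its ring along and across the rail: from the gauge outwards 62, 52, 42, 32 mm foot. The bearing, the nut and the socket are within 20 mm of where they started (horizontal distance between d62_mid and gauge between 0.068 and 0.092 m and x of d62_mid in the frame of rail between -0.012 and 0.012 m and z of d62_mid in the frame of rail between 0.046 and 0.054 m and angle between each of d62_mid, d52_mid, d42_mid, d32_mid's own z axis and vertical below 0.08 rad and linear speed of each of d62, d52, d42, d32 below 0.02 m/s and angular speed of each of d62, d52, d42, d32 below 0.2 rad/s and horizontal distance between d52_mid and gauge between 0.158 and 0.182 m and x of d52_mid in the frame of rail between -0.012 and 0.012 m and z of d52_mid in the frame of rail between 0.046 and 0.054 m and horizontal distance between d42_mid and gauge between 0.248 and 0.272 m and x of d42_mid in the frame of rail between -0.012 and 0.012 m and z of d42_mid in the frame of rail between 0.046 and 0.054 m and horizontal distance between d32_mid and gauge between 0.338 and 0.362 m and x of d32_mid in the frame of rail between -0.012 and 0.012 m and z of d32_mid in the frame of rail between 0.046 and 0.054 m and distance of each of bearing, nut, socket from where it was at the start of the episode below 0.02 m); the robot touches nothing.
It fails at once if the bearing is pushed or carried more than 20 mm from its place (distance of bearing from where it was at the start of the episode above 0.02 m).
It fails at once if the nut is pushed or carried more than 20 mm from its place (distance of nut from where it was at the start of the episode above 0.02 m).
It fails at once if the socket is pushed or carried more than 20 mm from its place (distance of socket from where it was at the start of the episode above 0.02 m).
It also fails if it takes over 93 s, if anything falls off the work surface, if the arm or the gripper's body presses on something with over 40 N, if the wrist force passes 120 N, or if a joint passes its speed limit or range.

## Robot

A 6-joint arm with a two-finger parallel gripper is mounted at the origin on the work surface. World frame = base frame: x ahead of the robot, y to its left, z up, the work surface at z = 0. Lengths are in m, angles in rad, forces in N, time in s.
With the tool pointing down it reaches from about 0.3 to 0.75 m from the base axis. Payload 8.5 kg.
Tool frame: the origin (TCP) lies between the finger pads; the fingertips stand 22 mm ahead of it and the grasp point (between the pads) lies 3 mm ahead of it (arm.finger_overhang is the z of the fingertips in the tool frame, in m); z points along the fingers, x is the direction in which the jaws open and shut, and the axes are right-handed (so a half turn about z gives the same grasp; the last joint's range is limited). The gripper opens to 85 mm and grips with 20 to 120 N. Pads are 22 mm wide; open, the fingers measure 114 mm over their backs; the gripper's body (76 mm by 85 mm) begins 54 mm behind the grasp point. The pads swing forward as they close: fully open they stand 13 mm farther back than shut.
Start: joints at [0.928, 0.381, 1.297, -0, 1.464, -0.215], TCP at [0.228, 0.5, 0.253] pointing down, gripper open.
Joint ranges: [-3.11, 3.11], [-0.89, 2.33], [0.22, 2.48], [-1.42, 4.56], [0.17, 2.85], [-2.88, 2.88]. Speed limits (rad/s): [2.39, 2.39, 3.14, 3.14, 3.14, 3.14].

## Interface

Orientations are given as a unit quaternion [w, x, y, z].
In Python, from rig import arm, eyes gives the robot as it stands.
- The arm moves only by the tool step_arm, never from a script. Its argument "steps" is one flat list of numbers, 5 for each row, row after row: the opening, from -1 (shut) to 1 (fully open), then the shift along the world's x, y, z in units of 0.1 m (1.0 is 0.1 m), then the turn about the world's z in units of pi rad (1.0 is pi rad). In form: [claw, tx, ty, tz, twist, claw, tx, ty, tz, twist, ...]. A call has 1 to 8 rows; each row is the pose to reach, as a shift and turn from the pose measured when the call began, turning the shorter way round; what a row does not reach only later rows make up. A row lasts 1/8 s, in which the tool goes at most 62.5 mm and 10.7 degrees, less where a joint would pass 70% of its speed; a pose out of reach is approached as far as the arm can. A call with a number of a shift or a turn outside -1 to 1 is refused whole. A call with a gripper value outside its range is refused whole. The fingers move at their own pace and stop on an object; the grip force is fixed at half the most. Time passes only in rows, so rows that repeat a pose let the fingers close. It gives the time, the measured TCP pose, the force and the opening at its end, in the units of the state.
- arm.get_state(): the state, without advancing time (a new reading comes with each control period).
- eyes.camera(name): name is "side" or "top" or "wrist"; returns the picture (400x640x3 uint8, red, green, blue); there is no depth.
- eyes.camera_params(name): a dict with "fx", "fy", "cx", "cy" (pixels), "k1" (the pictures are not rectified: a ray, as slopes to the right and down, at radius r is drawn at 1 + k1 r^2 times it, then the intrinsics apply), "rvec" (rotation vector, rad) and "tvec" (3), from world to camera coordinates, as OpenCV has them. Camera axes: x right, y down, z forward; pixel columns grow to the right and rows downward; lengths in m; the calibration is good to about 2 mm. A picture is of the moment at which its call begins: read the wrist's pose just before it. camera_params takes no time and is no camera call; for the wrist camera it gives the pose at the moment of the call.
- arm.hand_in(): hands the job in, once; it reports no verdict.
The state is a dict: "clock": time; "qpos": joint angles; "dq": joint speeds; "joint_torque": joint torques, N m; "eef_pos": TCP position; "orientation": TCP orientation; "ft_force": force on the tool from outside, world axes, zero at the start; "moment": the same for the moment, N m; "width": finger opening in m.
Only numpy, scipy, OpenCV 4.12 (cv2) and the standard library are available. Lean on these libraries where they do the work, as an engineer would, in place of code of your own. Each camera call takes 0.05 s, during which the arm holds its last target.

## Working session

There is one attempt and no reset: what is moved stays moved. The work goes in short steps, Python scripts to look and compute and a tool call to move; the robot and the scene stay as the last step left them, time stands still between calls to the robot, and variables do not carry over. Pictures are saved under pics/ and viewed, and the job is handed in when it is done.

Besides the shell and the picture viewer there is one more tool, called as a command line: name --argument value ..., lists and objects as JSON in quotes. step_arm: Moves the arm, as the interface text tells. Its arguments: {"type":"object","properties":{"steps":{"type":"array","items":{"type":"number","minimum":-1,"maximum":1}}},"required":["steps"]}

```bash
ls; mkdir -p pics; python3 - <<'E'
from rig import arm, eyes
import cv2
s=arm.get_state(); print(s)
for n in ("top","side"):
    im=eyes.camera(n); cv2.imwrite(f"pics/{n}0.png",im[:,:,::-1]); print(n,eyes.camera_params(n))
E
```

```text
pics
{'clock': 0.0, 'qpos': array([ 9.27739601e-01,  3.81198086e-01,  1.29825370e+00,  9.72306047e-06,
        1.46359160e+00, -2.15258678e-01]), 'dq': array([-0.00252149,  0.00088709, -0.00038413,  0.00063745, -0.00062471,
        0.00050589]), 'joint_torque': array([-2.31970720e-03, -4.48451436e+01, -2.31282449e+01, -2.99042758e-04,
        4.73162669e-03,  1.55913528e-05]), 'eef_pos': array([0.22799927, 0.50023389, 0.25271301]), 'orientation': array([ 2.48444661e-04,  8.41091108e-01,  5.40892986e-01, -6.81511154e-04]), 'ft_force': array([-0.25115347, -0.62494684,  0.21160479]), 'moment': array([-0.0205297 ,  0.04737389,  0.02137591]), 'width': 0.08561485413005127}
top {'fx': 447.0788694347708, 'fy': 447.0788694347708, 'cx': 315.7275554713189, 'cy': 203.93277287831495, 'k1': 0.016432819357347583, 'rvec': array([ 2.17253586, -2.16760972,  0.10143448]), 'tvec': array([0.01550068, 0.507578  , 1.05600586])}
side {'fx': 474.42829213965865, 'fy': 474.42829213965865, 'cx': 321.0601408300436, 'cy': 202.70269081394784, 'k1': -0.07457579976809105, 'rvec': array([ 0.07822731, -2.90071199,  1.18198454]), 'tvec': array([0.49255639, 0.03726112, 1.05750679])}
```

View pics/top0.png

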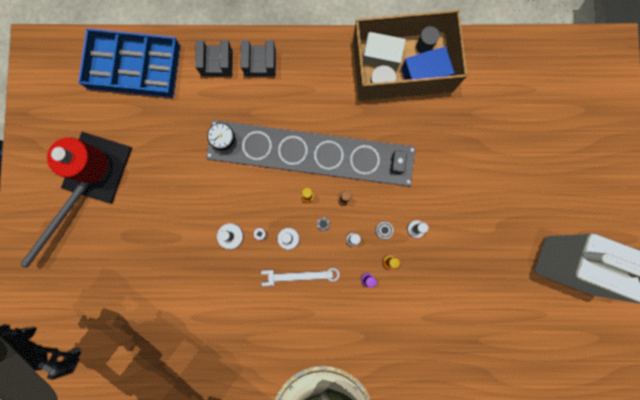

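View pics/side0.png

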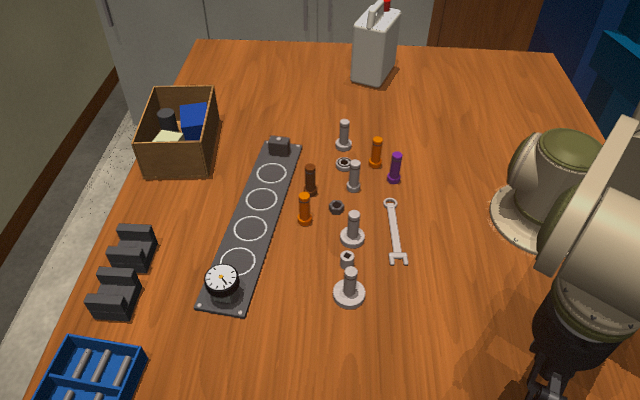

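Top view: steel drivers are at about (230,236), (288,239), (353,240) and (418,229). Between them are the socket (260,234), the nut (323,224) and the bearing (385,230). The coloured look-alikes are orange (307,194) and (392,262), brown (345,199) and purple (370,281). The gauge is at (221,137), the left end of the rail. I'll enlarge this and measure.

```bash
cat > h.py <<'E'
import numpy as np, cv2
from rig import arm, eyes
class Cam:
    def __init__(s,n):
        p=eyes.camera_params(n); s.p=p
        s.K=np.array([[p['fx'],0,p['cx']],[0,p['fy'],p['cy']],[0,0,1]]); s.d=np.array([p['k1'],0,0,0,0.])
        s.rv=np.array(p['rvec']); s.t=np.array(p['tvec']); s.R=cv2.Rodrigues(s.rv)[0]; s.C=-s.R.T@s.t
    def ray(s,uv):
        q=cv2.undistortPoints(np.array(uv,float).reshape(-1,1,2),s.K,s.d)[:,0]
        return np.c_[q,np.ones(len(q))]@s.R
    def plane(s,uv,z):
        r=s.ray(uv); return s.C+r*((z-s.C[2])/r[:,2])[:,None]
    def proj(s,X): return cv2.projectPoints(np.array(X,float).reshape(-1,1,3),s.rv,s.t,s.K,s.d)[0][:,0]
E
python3 - <<'E'
from h import *
im=cv2.imread('pics/top0.png'); 
c=cv2.resize(im[115:295,200:440],None,fx=3.3,fy=3.3,interpolation=cv2.INTER_CUBIC); cv2.imwrite('pics/crop1.png',c)
im=cv2.imread('pics/side0.png'); 
c=cv2.resize(im[110:320,190:420],None,fx=2.8,fy=2.8,interpolation=cv2.INTER_CUBIC); cv2.imwrite('pics/crop2.png',c)
t=Cam('top');print(t.C, Cam('side').C)
for uv in [(230,236),(288,239),(353,240),(418,229),(260,234),(323,224),(385,230),(221,137),(257,146),(365,160)]: print(uv,t.plane([uv],0.01)[0].round(3))
E
```

```text
[0.40299849 0.01277337 1.10020595] [0.46545615 0.73611963 0.7770452 ]
(230, 236) [0.43  0.225 0.01 ]
(288, 239) [0.423 0.084 0.01 ]
(353, 240) [ 0.421 -0.074  0.01 ]
(418, 229) [ 0.448 -0.232  0.01 ]
(260, 234) [0.435 0.152 0.01 ]
(323, 224) [ 0.46  -0.001  0.01 ]
(385, 230) [ 0.446 -0.152  0.01 ]
(221, 137) [0.676 0.253 0.01 ]
(257, 146) [0.653 0.163 0.01 ]
(365, 160) [ 0.618 -0.105  0.01 ]
```

View pics/crop1.png

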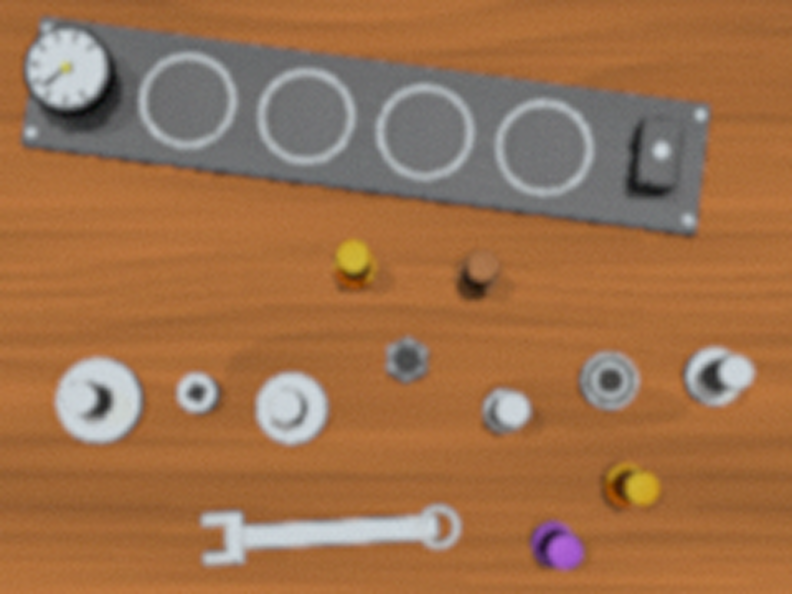

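View pics/crop2.png

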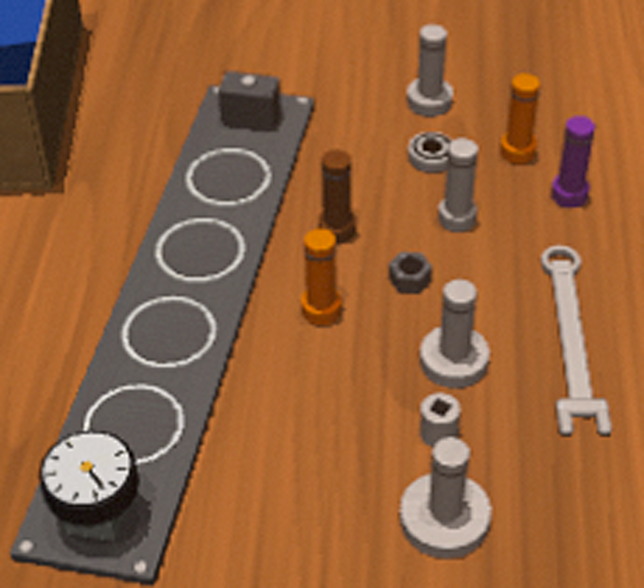

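```bash
python3 - <<'E'
from h import *
im=cv2.imread('pics/top0.png'); t=Cam('top')
f=lambda x,y:(200+(x+.5)/3.3-.5,115+(y+.5)/3.3-.5)
for n,foot,top in [('62',(98.5,400),(81,401)),('52',(291.5,408),(288,407)),('32',(505,411),(512.5,410)),('42',(714,377),(736,373))]:
    print(n,t.plane([f(*foot)],.014)[0].round(4),t.plane([f(*top)],.08)[0].round(4))
for n,p,z in [('socket',(198,393),.03),('nut',(407,360),.016),('bearing',(610,380),.013),('gauge',(66,67),.068),('or1',(353,257),.08),('brown',(481,268),.08),('or2',(641,488),.08),('pur',(565,550),.08)]: print(n,t.plane([f(*p)],z)[0].round(4))
# masks
hsv=cv2.cvtColor(im,cv2.COLOR_BGR2HSV)
m=((hsv[:,:,1]<60)&(hsv[:,:,2]>120)).astype(np.uint8)*255
m[:, :205]=0
cs,_=cv2.findContours(m,cv2.RETR_EXTERNAL,cv2.CHAIN_APPROX_NONE)
for c in cs:
    if len(c)<20: continue
    x,y,w,h=cv2.boundingRect(c)
    if y<100 or y>260 or x>440: continue
    P=t.plane(c[:,0],0.01)[:,:2]*1000
    e=cv2.minEnclosingCircle(P.astype(np.float32)); 
    A=np.c_[2*P,np.ones(len(P))]; s=np.linalg.lstsq(A,(P**2).sum(1),rcond=None)[0]; r=(s[2]+s[0]**2+s[1]**2)**.5
    print((x,y,w,h),'LSQ',s[:2].round(1),r.round(1),'minenc',np.round(e[0],1),round(e[1],1))
E
```

```text
62 [0.4304 0.2255 0.014 ] [0.428  0.2247 0.08  ]
52 [0.4248 0.0837 0.014 ] [0.4242 0.0818 0.08  ]
32 [ 0.423 -0.073  0.014] [ 0.4225 -0.073   0.08  ]
42 [ 0.4483 -0.2265  0.014 ] [ 0.4483 -0.2272  0.08  ]
socket [0.4352 0.1505 0.03  ]
nut [ 0.4601 -0.001   0.016 ]
bearing [ 0.4459 -0.1504  0.013 ]
gauge [0.666  0.2431 0.068 ]
or1 [0.5284 0.0374 0.08  ]
brown [ 0.5209 -0.0517  0.08  ]
or2 [ 0.3694 -0.1606  0.08  ]
pur [ 0.3273 -0.1082  0.08  ]
(346, 233, 15, 13) LSQ [424.6 -75.4] 14.7 minenc [423.7 -74.4] 17.4
(278, 228, 21, 22) LSQ [424.9  83.9] 25.4 minenc [424.9  83.9] 26.6
(254, 228, 12, 12) LSQ [436.2 153.7] 13.9 minenc [436.  153.6] 15.0
(217, 223, 26, 26) LSQ [430.7 226.1] 30.7 minenc [430.5 226. ] 31.9
(376, 222, 18, 17) LSQ [ 445.9 -150. ] 20.0 minenc [ 445.6 -150.2] 21.3
(407, 220, 22, 18) LSQ [ 449.5 -230. ] 22.0 minenc [ 450.6 -231.1] 25.7
(317, 217, 12, 11) LSQ [461.4  -0.5] 13.2 minenc [461.4  -0.6] 15.5
(349, 144, 32, 32) LSQ [ 619.9 -103.4] 38.6 minenc [ 620.  -103.4] 39.7
(313, 139, 32, 32) LSQ [631.6 -14.4] 38.2 minenc [631.7 -14.3] 39.6
(277, 135, 32, 31) LSQ [643.5  74.9] 38.0 minenc [643.5  74.7] 39.1
(241, 130, 32, 31) LSQ [655.3 163.9] 37.9 minenc [655.4 164.3] 39.4
(207, 120, 25, 28) LSQ [682.4 257.2] 30.6 minenc [685.7 256.8] 35.9
```

The foot circles and the stem tops agree to about 3 mm. The ring spacing comes out at 90 mm and gauge to ring 1 at 80 mm, as they should.

| Driver | x (m) | y (m) | Target ring | Ring x (m) | Ring y (m) |
|---|---|---|---|---|---|
| 62 | .430 | .225 | 1 | .655 | .164 |
| 52 | .4245 | .083 | 2 | .6435 | .075 |
| 42 | .448 | -.227 | 3 | .6315 | -.0145 |
| 32 | .423 | -.073 | 4 | .620 | -.1035 |

Two short steel drivers could be confused: (353,240) has a foot of about 32 mm and (416,229) about 42 mm. The enlarged crop confirms which is which. I'll start with the 62, jaws along world x.

step_arm --steps '[1,0.5,-0.5,-0.2,-0.1,1,1,-1,-0.4,-0.36,1,1,-1,-0.4,-0.36,1,1,-1,-0.4,-0.36,1,1,-1,-0.4,-0.36,1,1,-1,-0.4,-0.36,1,1,-1,-0.4,-0.36]'

```text
clock: 0.98
eef_pos: [0.328, 0.4001, 0.2125]
orientation: [0.0, 1.0, 0.007, -0.001]
ft_force: [-0.2, -0.2, 0.4]
width: 0.085
```

step_arm --steps '[1,0.5,-0.5,0,0,1,1,-1,0,0,1,1,-1,0,0]'

```text
clock: 1.35
eef_pos: [0.4299, 0.298, 0.2123]
orientation: [0.0, 1.0, 0.007, -0.001]
ft_force: [-0.6, 1.3, -0.2]
width: 0.0853
```

step_arm --steps '[1,0,-0.4,0,0,1,0,-0.73,-0.2,0,1,0,-0.73,-0.7,0,1,0,-0.73,-0.7,0]'

```text
clock: 1.85
eef_pos: [0.4281, 0.2248, 0.1403]
orientation: [0.001, 1.0, 0.008, -0.004]
ft_force: [-0.7, 0.4, 0.5]
width: 0.0855
```

```bash
python3 - <<'E'
from h import *
s=arm.get_state(); print(s['eef_pos'],s['width'])
c=Cam('wrist'); im=eyes.camera('wrist'); cv2.imwrite('pics/w1.png',im[:,:,::-1])
print(c.C, c.proj([[.430,.225,.08]]))
E
```

```text
[0.42814577 0.22483044 0.14028921] 0.08547608389587727
[0.429228   0.30574526 0.2606286 ] [[320.62861036 233.8164438 ]]
```

View pics/w1.png

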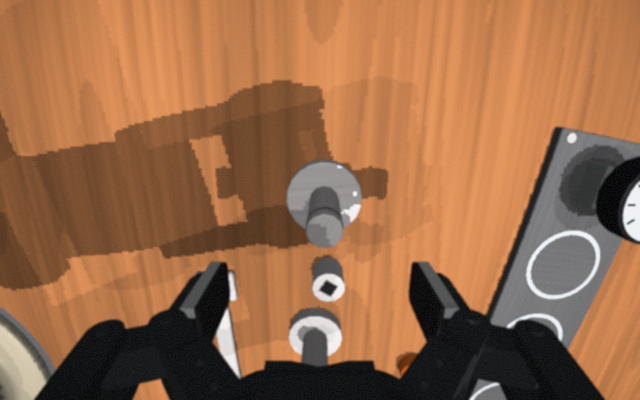

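Wrist view: the 62's stem top is at about (324,230) and its foot at about (324,194). I predicted (321,234), so it matches within a few pixels. I'll cast those points to check.

```bash
python3 - <<'E'
from h import *
c=Cam('wrist'); print(c.plane([(324,229)],.08),c.plane([(324,194)],.014), c.plane([(327.5,285)],.03))
E
```

```text
[[0.43355477 0.22805463 0.08      ]] [[0.43420266 0.23103745 0.014     ]] [[0.43862579 0.15479562 0.03      ]]
```

step_arm --steps '[1,0.03,0,-0.3,0,1,0.03,0,-0.6,0,1,0.03,0,-0.9,0,1,0.03,0,-0.92,0]'

```text
clock: 2.4
eef_pos: [0.4325, 0.226, 0.0505]
orientation: [0.0, 1.0, 0.009, -0.002]
ft_force: [0.1, 0.5, -0.7]
width: 0.0853
```

step_arm --steps '[-1,0,0.02,0,0,-1,0,0.02,0,0,-1,0,0.02,0,0,-1,0,0.02,0,0,-1,0,0.02,0,0,-1,0,0.02,0,0]'

```text
clock: 3.15
eef_pos: [0.4326, 0.2281, 0.0513]
orientation: [0.0, 1.0, 0.009, -0.002]
ft_force: [-2.1, -0.0, 6.2]
width: 0.0227
```

step_arm --steps '[-1,0,0,0.3,0,-1,0,0,0.7,0,-1,0.1,0,1,0,-1,0.5,-0.1,1,0,-1,1,-0.3,1,0,-1,1,-0.3,1,0]'

```text
clock: 3.9
eef_pos: [0.5349, 0.1964, 0.1504]
orientation: [0.001, 1.0, 0.008, -0.002]
ft_force: [-0.9, -0.0, -6.1]
width: 0.0226
```

step_arm --steps '[-1,0.5,-0.15,0,0,-1,1,-0.3,0,0,-1,1,-0.3,0,0]'

```text
clock: 4.28
eef_pos: [0.6366, 0.1649, 0.1488]
orientation: [0.001, 1.0, 0.007, -0.003]
ft_force: [0.3, 0.5, -5.7]
width: 0.0228
```

Next I'll move over the ring and down to about 15 mm above the rail.

step_arm --steps '[-1,0.21,0.02,0,0,-1,0.21,0.02,-0.4,0,-1,0.21,0.02,-0.7,0,-1,0.21,0.02,-0.7,0]'

```text
clock: 4.78
eef_pos: [0.6552, 0.1673, 0.076]
orientation: [0.001, 1.0, 0.007, -0.006]
ft_force: [-0.6, 0.5, -4.7]
width: 0.0227
```

```bash
python3 - <<'E'
from h import *
s=arm.get_state(); print(s['eef_pos'],s['width'])
for n in('wrist','top'):
    im=eyes.camera(n)[:,:,::-1]
    if n=='top': im=cv2.resize(im[110:200,190:420],None,fx=3.3,fy=3.3,interpolation=cv2.INTER_CUBIC)
    cv2.imwrite(f'pics/{n}2.png',im)
E
```

```text
[0.65518255 0.16731052 0.07598509] 0.022721040756497394
```

View pics/wrist2.png

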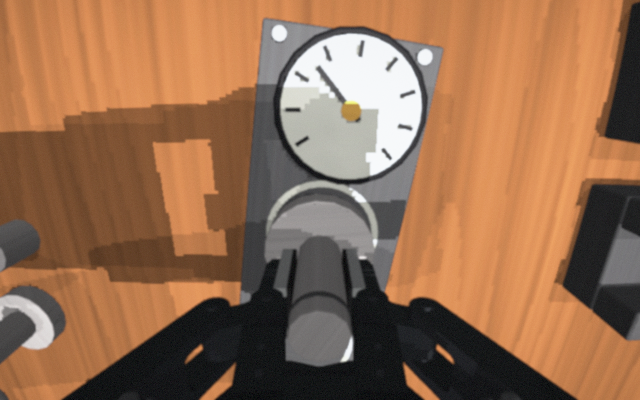

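View pics/top2.png

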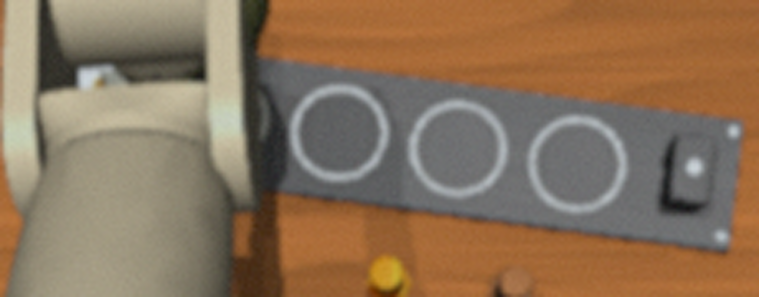

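In the wrist view the ring's sides are at about 267 and 378 (middle 322) and the foot's middle is at about 320, so it is centred across. I'll lower it.

step_arm --steps '[-1,0.02,0,-0.07,0,-1,0.02,0,-0.13,0,-1,0.02,0,-0.14,0,-1,0.02,0,-0.14,0]'

```text
clock: 5.38
eef_pos: [0.6595, 0.1673, 0.0658]
orientation: [0.001, 1.0, 0.007, -0.002]
ft_force: [-0.2, -0.2, -4.6]
width: 0.0227
```

step_arm --steps '[-1,-0.02,0,-0.03,0,-1,-0.02,0,-0.045,0,-1,-0.02,0,-0.045,0,-1,-0.02,0,-0.045,0]'

```text
clock: 5.88
eef_pos: [0.6575, 0.1673, 0.0614]
orientation: [0.001, 1.0, 0.007, -0.002]
ft_force: [-0.9, 0.3, -2.7]
width: 0.0225
```

step_arm --steps '[-1,0,0,-0.01,0,-1,0,0,-0.01,0]'

```text
clock: 6.12
eef_pos: [0.6575, 0.1673, 0.0614]
orientation: [0.001, 1.0, 0.007, -0.002]
ft_force: [-5.1, -0.9, 5.6]
width: 0.0227
```

step_arm --steps '[-0.2,0,0,0,0,0,0,0,0,0,1,0,0,0,0,1,0,0,0,0,1,0,0,0,0]'

```text
clock: 6.75
eef_pos: [0.6575, 0.1673, 0.0613]
orientation: [0.001, 1.0, 0.007, -0.002]
ft_force: [1.1, 0.6, -0.1]
width: 0.0854
```

step_arm --steps '[1,0,0,0.3,0,1,0,0,0.7,0,1,0,0,1,0,1,-0.6,-0.3,1,0,1,-1,-0.6,1,0,1,-1,-0.6,1,0]'

```text
clock: 7.5
eef_pos: [0.5547, 0.1061, 0.1615]
orientation: [0.001, 1.0, 0.006, -0.003]
ft_force: [0.2, 0.9, 0.7]
width: 0.0856
```

```bash
python3 - <<'E'
from h import *
im=eyes.camera('side')[:,:,::-1]; cv2.imwrite('pics/side3.png',im)
s=arm.get_state(); print(s['eef_pos'],s['width'])
E
```

```text
[0.55691825 0.10677582 0.1619334 ] 0.08523066613112111
```

View pics/side3.png

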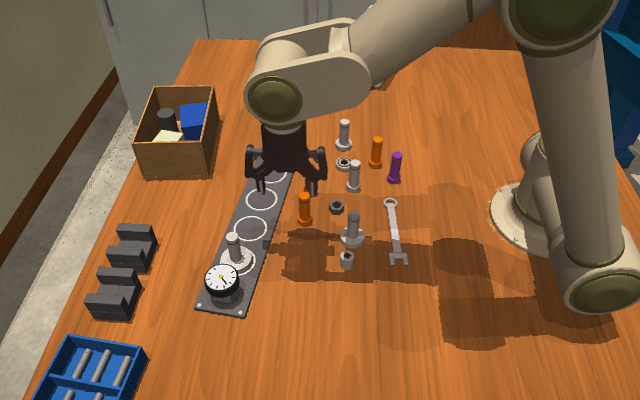

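Side view: the 62 stands in the ring next to the gauge, at about (237,255). Next is the 52.

step_arm --steps '[1,-0.5,-0.1,0,0,1,-1,-0.21,0,0,1,-1,-0.21,0,0]'

```text
clock: 7.92
eef_pos: [0.4553, 0.086, 0.1621]
orientation: [0.001, 1.0, 0.006, -0.002]
ft_force: [0.7, -0.6, -0.1]
width: 0.0857
```

step_arm --steps '[1,-0.3,0,-0.2,0,1,-0.3,0,-0.2,0,1,-0.3,0,-0.2,0]'

```text
clock: 8.3
eef_pos: [0.4275, 0.0861, 0.1427]
orientation: [0.001, 1.0, 0.007, -0.001]
ft_force: [0.5, 0.4, 0.5]
width: 0.0854
```

```bash
python3 - <<'E'
from h import *
s=arm.get_state(); print(s['eef_pos'],s['width'])
c=Cam('wrist'); im=eyes.camera('wrist'); cv2.imwrite('pics/w4.png',im[:,:,::-1])
print(c.C, c.proj([[.4267,.0855,.08],[.4267,.0855,.014]]))
E
```

```text
[0.42745873 0.0861015  0.14266524] 0.08540108487443283
[0.42803562 0.16693477 0.26306302] [[315.86183374 233.33175787]
 [316.77583652 200.88574063]]
```

View pics/w4.png

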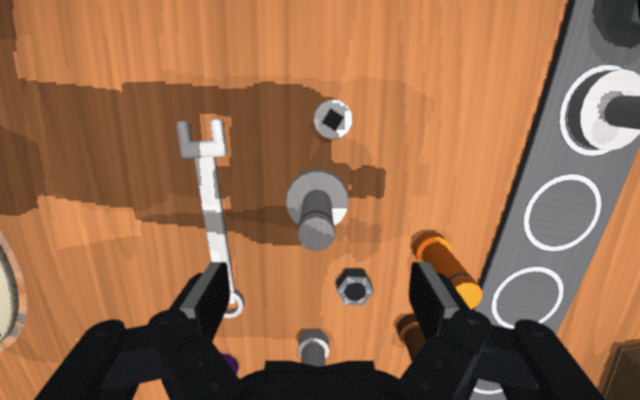

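The 52's stem top is at (316,233) and its foot at (317,200), right where I predicted. I'll descend and grip.

step_arm --steps '[1,0,0,-0.3,0,1,0,0,-0.6,0,1,0,0,-0.9,0,1,0,0,-0.92,0,1,0,0,-0.92,0]'

```text
clock: 8.98
eef_pos: [0.4284, 0.086, 0.0514]
orientation: [0.001, 1.0, 0.007, -0.0]
ft_force: [1.0, -0.3, -0.3]
width: 0.0854
```

step_arm --steps '[-1,0,0,0,0,-1,0,0,0,0,-1,0,0,0,0,-1,0,0,0,0,-1,0,0,0,0,-1,0,0,0,0]'

```text
clock: 9.72
eef_pos: [0.4281, 0.0861, 0.0518]
orientation: [0.001, 1.0, 0.007, -0.0]
ft_force: [-2.4, -0.9, 7.5]
width: 0.0226
```

step_arm --steps '[-1,0,0,0.3,0,-1,0,0,0.7,0,-1,0.1,0,1,0,-1,0.5,0,1,0,-1,1,0,1,0,-1,1,0,1,0]'

```text
clock: 10.48
eef_pos: [0.5303, 0.0858, 0.1508]
orientation: [0.001, 1.0, 0.006, -0.0]
ft_force: [-0.8, 0.1, -5.0]
width: 0.0225
```

step_arm --steps '[-1,0.5,-0.05,0,0,-1,1,-0.09,0,0,-1,1,-0.09,0,0]'

```text
clock: 10.85
eef_pos: [0.6317, 0.0762, 0.1492]
orientation: [0.001, 1.0, 0.006, -0.001]
ft_force: [-0.9, -0.3, -5.1]
width: 0.0225
```

step_arm --steps '[-1,0.17,0,-0.2,0,-1,0.17,0,-0.6,0,-1,0.17,0,-0.75,0,-1,0.17,0,-0.75,0,-1,0.17,0,-0.75,0]'

```text
clock: 11.48
eef_pos: [0.6491, 0.0763, 0.0758]
orientation: [0.001, 1.0, 0.006, 0.0]
ft_force: [-0.1, -0.5, -4.3]
width: 0.0225
```

```bash
python3 - <<'E'
from h import *
s=arm.get_state(); print(s['eef_pos'],s['width'])
cv2.imwrite('pics/w5.png',eyes.camera('wrist')[:,:,::-1])
E
```

```text
[0.64908287 0.07626509 0.07581486] 0.022475958699503317
```

View pics/w5.png

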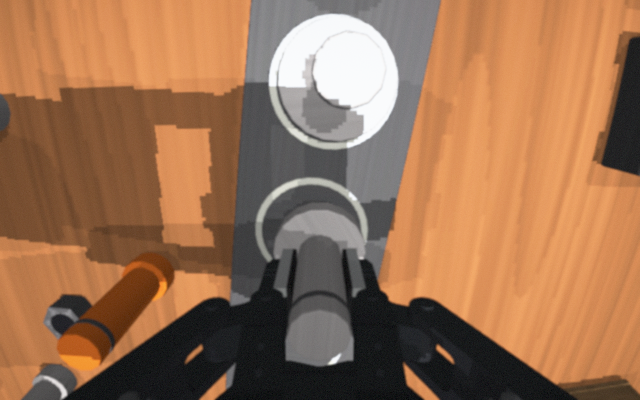

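Seen from the wrist, ring 2 runs from 256 to 368 (middle 312) and the foot's middle is at 320, so I'll shift about 4 mm in -x. The 62 looks well centred in its ring.

step_arm --steps '[-1,-0.04,0,-0.06,0,-1,-0.04,0,-0.11,0,-1,-0.04,0,-0.135,0,-1,-0.04,0,-0.145,0,-1,-0.04,0,-0.145,0]'

```text
clock: 12.15
eef_pos: [0.6451, 0.0762, 0.0619]
orientation: [0.001, 1.0, 0.006, 0.0]
ft_force: [-3.8, -0.2, 1.6]
width: 0.0226
```

Contact with the rail. I'll release, go up, and head for the 42 at (.450,-.2245).

step_arm --steps '[-0.2,0,0,0,0,0,0,0,0,0,1,0,0,0,0,1,0,0,0,0,1,0,0,0,0]'

```text
clock: 12.78
eef_pos: [0.6452, 0.0762, 0.0619]
orientation: [0.001, 1.0, 0.006, 0.0]
ft_force: [-0.2, -1.0, 1.0]
width: 0.0855
```

step_arm --steps '[1,0,0,0.3,0,1,0,0,0.7,0,1,0,0,1,0,1,0,-0.5,1,0,1,-0.3,-1,1,0,1,-0.5,-1,1,0]'

```text
clock: 13.52
eef_pos: [0.5942, -0.0267, 0.1618]
orientation: [0.001, 1.0, 0.004, 0.0]
ft_force: [-0.1, 1.1, 0.2]
width: 0.0853
```

step_arm --steps '[1,-0.4,-0.5,0,0,1,-0.8,-1,0,0,1,-0.8,-1,0,0]'

```text
clock: 13.9
eef_pos: [0.5125, -0.1291, 0.162]
orientation: [0.001, 1.0, 0.002, 0.0]
ft_force: [0.8, 0.6, 0.9]
width: 0.0855
```

step_arm --steps '[1,-0.35,-0.5,0,0,1,-0.65,-1,-0.1,0,1,-0.65,-1,-0.2,0,1,-0.65,-1,-0.2,0]'

```text
clock: 14.4
eef_pos: [0.4477, -0.2284, 0.1415]
orientation: [0.001, 1.0, 0.002, -0.0]
ft_force: [0.4, -0.9, 0.0]
width: 0.0854
```

```bash
python3 - <<'E'
from h import *
s=arm.get_state(); print(s['eef_pos'],s['width'])
c=Cam('wrist'); im=eyes.camera('wrist'); cv2.imwrite('pics/w6.png',im[:,:,::-1])
print(c.C, c.proj([[.4503,-.2245,.08],[.4503,-.2245,.014]]))
E
```

```text
[ 0.44773564 -0.22842041  0.14153951] 0.0854180409217693
[ 0.44879756 -0.14757787  0.26191832] [[321.04058883 227.50963725]
 [320.58235965 196.15309019]]
```

View pics/w6.png

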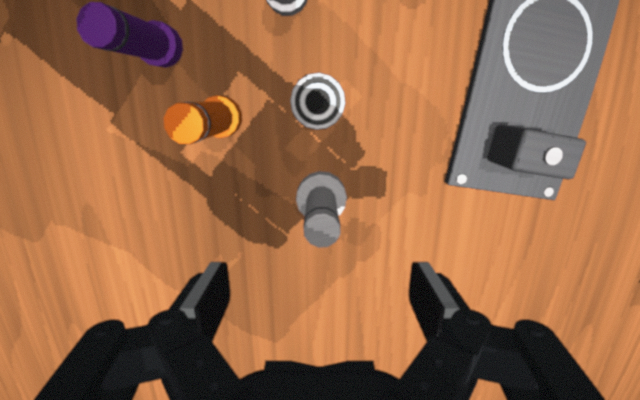

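Stem top at (322,229) and foot at (321,196), matching the prediction. The foot is about 50 px across here, against about 62 px for the 52 mm foot, so this is the 42. I'll descend and grip.

step_arm --steps '[1,0.03,0.04,-0.2,0,1,0.03,0.04,-0.6,0,1,0.03,0.04,-0.88,0,1,0.03,0.04,-0.9,0,1,0.03,0.04,-0.9,0]'

```text
clock: 15.08
eef_pos: [0.452, -0.2238, 0.053]
orientation: [0.001, 1.0, 0.004, 0.001]
ft_force: [0.3, -0.1, 0.1]
width: 0.0852
```

step_arm --steps '[-1,0,0,0,0,-1,0,0,0,0,-1,0,0,0,0,-1,0,0,0,0,-1,0,0,0,0,-1,0,0,0,0]'

```text
clock: 15.82
eef_pos: [0.452, -0.2238, 0.0533]
orientation: [0.002, 1.0, 0.003, 0.001]
ft_force: [-1.4, 0.9, 5.8]
width: 0.023
```

step_arm --steps '[-1,0,0,0.3,0,-1,0,0,0.7,0,-1,0.1,0,1,0,-1,0.5,0.4,1,0,-1,0.9,0.9,1,0,-1,0.9,1,1,0]'

```text
clock: 16.58
eef_pos: [0.5433, -0.121, 0.1525]
orientation: [0.001, 1.0, 0.005, 0.0]
ft_force: [0.4, -1.0, -4.3]
width: 0.0226
```

step_arm --steps '[-1,0.45,0.5,0,0,-1,0.9,1,0,0,-1,0.9,1,0,0]'

```text
clock: 16.95
eef_pos: [0.6342, -0.0185, 0.1513]
orientation: [0.001, 1.0, 0.007, -0.0]
ft_force: [-1.2, -0.4, -3.7]
width: 0.0225
```

step_arm --steps '[-1,0,0.06,-0.2,0,-1,0,0.06,-0.6,0,-1,0,0.06,-0.75,0,-1,0,0.06,-0.75,0,-1,0,0.06,-0.75,0]'

```text
clock: 17.58
eef_pos: [0.6348, -0.013, 0.0778]
orientation: [0.001, 1.0, 0.007, 0.001]
ft_force: [0.0, -0.1, -4.3]
width: 0.0224
```

```bash
python3 - <<'E'
from h import *
s=arm.get_state(); print(s['eef_pos'],s['width'])
cv2.imwrite('pics/w7.png',eyes.camera('wrist')[:,:,::-1])
E
```

```text
[ 0.63481923 -0.01302021  0.07777897] 0.02244689748326992
```

View pics/w7.png

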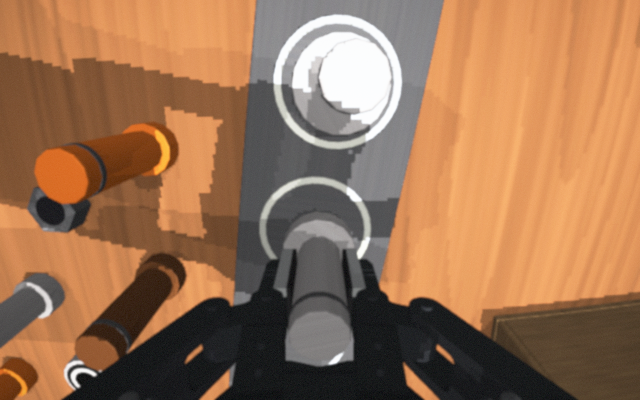

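The 52 is centred in ring 2. Ring 3's middle is at 315 and the foot's at 320, so I'll shift -2 mm and lower.

step_arm --steps '[-1,-0.02,0,-0.06,0,-1,-0.02,0,-0.11,0,-1,-0.02,0,-0.135,0,-1,-0.02,0,-0.15,0,-1,-0.02,0,-0.15,0]'

```text
clock: 18.25
eef_pos: [0.6328, -0.0128, 0.0634]
orientation: [0.001, 1.0, 0.007, 0.001]
ft_force: [-2.7, 0.4, 2.5]
width: 0.0226
```

step_arm --steps '[-0.2,0,0,0,0,0,0,0,0,0,1,0,0,0,0,1,0,0,0,0,1,0,0,0,0]'

```text
clock: 18.88
eef_pos: [0.6328, -0.0128, 0.0634]
orientation: [0.001, 1.0, 0.007, 0.001]
ft_force: [-0.6, -0.2, -1.0]
width: 0.0851
```

step_arm --steps '[1,0,0,0.3,0,1,0,0,0.7,0,1,0,0,1,0,1,-0.5,-0.2,1,0,1,-1,-0.4,1,0,1,-1,-0.4,1,0]'

```text
clock: 19.62
eef_pos: [0.53, -0.0534, 0.1635]
orientation: [0.001, 1.0, 0.006, 0.0]
ft_force: [1.4, 0.2, 0.1]
width: 0.0854
```

step_arm --steps '[1,-0.5,-0.1,0,0,1,-1,-0.18,0,0,1,-1,-0.18,-0.1,0,1,-1,-0.18,-0.2,0,1,-1,-0.18,-0.2,0]'

```text
clock: 20.25
eef_pos: [0.4308, -0.0713, 0.1427]
orientation: [0.001, 1.0, 0.006, -0.0]
ft_force: [0.2, -0.1, -0.2]
width: 0.0857
```

```bash
python3 - <<'E'
from h import *
s=arm.get_state(); print(s['eef_pos'],s['width'])
c=Cam('wrist'); im=eyes.camera('wrist'); cv2.imwrite('pics/w8.png',im[:,:,::-1])
print(c.C, c.proj([[.425,-.0708,.08],[.425,-.0708,.014]]))
E
```

```text
[ 0.4308443  -0.07128643  0.14274751] 0.08565000462770453
[0.43131432 0.00951936 0.26315868] [[307.6627264  231.67708378]
 [310.40834951 199.61721706]]
```

View pics/w8.png

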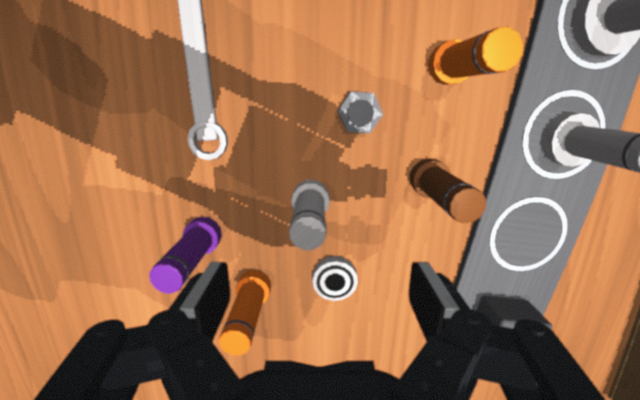

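The 32's stem top is at (309,232), as predicted. Its foot is the narrow one, about 38 px. I'll shift about -5 mm in x, descend and grip.

step_arm --steps '[1,-0.05,0,-0.2,0,1,-0.05,0,-0.6,0,1,-0.05,0,-0.88,0,1,-0.05,0,-0.91,0,1,-0.05,0,-0.91,0]'

```text
clock: 20.92
eef_pos: [0.4266, -0.0714, 0.0527]
orientation: [0.001, 1.0, 0.006, 0.0]
ft_force: [0.6, 0.2, 0.0]
width: 0.0854
```

step_arm --steps '[-1,0,0,0,0,-1,0,0,0,0,-1,0,0,0,0,-1,0,0,0,0,-1,0,0,0,0,-1,0,0,0,0]'

```text
clock: 21.68
eef_pos: [0.4265, -0.0714, 0.053]
orientation: [0.001, 1.0, 0.006, 0.001]
ft_force: [-1.2, 0.5, 6.9]
width: 0.0228
```

step_arm --steps '[-1,0,0,0.3,0,-1,0,0,0.7,0,-1,0.1,0,1,0,-1,0.5,0,1,0,-1,1,-0.2,1,0,-1,1,-0.2,1,0]'

```text
clock: 22.42
eef_pos: [0.5288, -0.0925, 0.1522]
orientation: [0.001, 1.0, 0.006, 0.001]
ft_force: [-0.2, 0.8, -3.0]
width: 0.0224
```

step_arm --steps '[-1,0.5,-0.05,0,0,-1,0.92,-0.09,0,0,-1,0.92,-0.09,-0.3,0,-1,0.92,-0.09,-0.75,0,-1,0.92,-0.09,-0.75,0,-1,0.92,-0.09,-0.75,0]'

```text
clock: 23.18
eef_pos: [0.6212, -0.1017, 0.0788]
orientation: [0.001, 1.0, 0.006, 0.002]
ft_force: [0.0, -0.1, -2.5]
width: 0.0229
```

```bash
python3 - <<'E'
from h import *
s=arm.get_state(); print(s['eef_pos'],s['width'])
cv2.imwrite('pics/w9.png',eyes.camera('wrist')[:,:,::-1])
E
```

```text
[ 0.62115754 -0.10166947  0.07875227] 0.02292835315116475
```

View pics/w9.png

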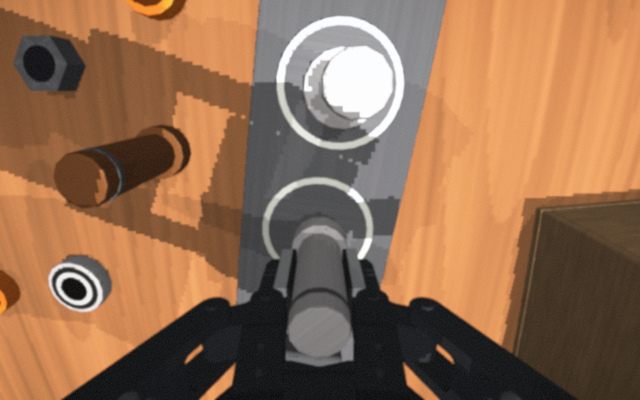

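Ring 4's middle is at 318 and the driver's at 320, so it is centred. I'll lower it.

step_arm --steps '[-1,0,0,-0.06,0,-1,0,0,-0.11,0,-1,0,0,-0.145,0,-1,0,0,-0.16,0,-1,0,0,-0.16,0]'

```text
clock: 23.85
eef_pos: [0.6215, -0.1018, 0.0632]
orientation: [0.002, 1.0, 0.006, 0.002]
ft_force: [-0.0, 0.2, -3.4]
width: 0.0225
```

step_arm --steps '[-1,0,0,-0.01,0,-1,0,0,-0.012,0,-1,0,0,-0.012,0]'

```text
clock: 24.22
eef_pos: [0.6216, -0.1018, 0.0631]
orientation: [0.002, 1.0, 0.006, 0.003]
ft_force: [-1.7, 0.9, 6.0]
width: 0.0229
```

Contact at +6 N. I'll release, rise and retreat so the top camera can see.

step_arm --steps '[-0.2,0,0,0,0,0,0,0,0,0,1,0,0,0,0,1,0,0,0,0,1,0,0,0,0]'

```text
clock: 24.85
eef_pos: [0.6216, -0.1018, 0.063]
orientation: [0.002, 1.0, 0.006, 0.003]
ft_force: [-0.9, -0.1, 0.4]
width: 0.0854
```

step_arm --steps '[1,0,0,0.3,0,1,0,0,0.7,0,1,0,0,1,0,1,-0.3,-0.5,1,0,1,-0.6,-1,1,0,1,-0.6,-1,1,0]'

```text
clock: 25.6
eef_pos: [0.56, -0.2048, 0.1632]
orientation: [0.002, 1.0, 0.004, 0.003]
ft_force: [-0.2, 0.1, 0.0]
width: 0.0854
```

step_arm --steps '[1,-0.5,-0.5,0.3,0,1,-0.8,-1,0.6,0,1,-0.8,-1,0.6,0]'

```text
clock: 25.98
eef_pos: [0.4794, -0.3066, 0.2248]
orientation: [0.003, 1.0, 0.003, 0.004]
ft_force: [0.4, 0.6, -1.2]
width: 0.0851
```

step_arm --steps '[1,-0.5,-0.5,0,0,1,-0.8,-1,0,0,1,-0.8,-1,0,0]'

```text
clock: 26.35
eef_pos: [0.3983, -0.4085, 0.2241]
orientation: [0.003, 1.0, 0.001, 0.003]
ft_force: [0.4, 0.8, -0.7]
width: 0.0852
```

```bash
python3 - <<'E'
from h import *
s=arm.get_state(); print(s['eef_pos'],s['width'])
im=eyes.camera('top')[:,:,::-1]; cv2.imwrite('pics/top10.png',im)
cv2.imwrite('pics/top10c.png',cv2.resize(im[115:295,200:440],None,fx=3.3,fy=3.3,interpolation=cv2.INTER_CUBIC))
im=eyes.camera('side')[:,:,::-1]; cv2.imwrite('pics/side10.png',im)
E
```

```text
[ 0.39826152 -0.40846339  0.22412433] 0.08518253593117957
```

View pics/top10c.png

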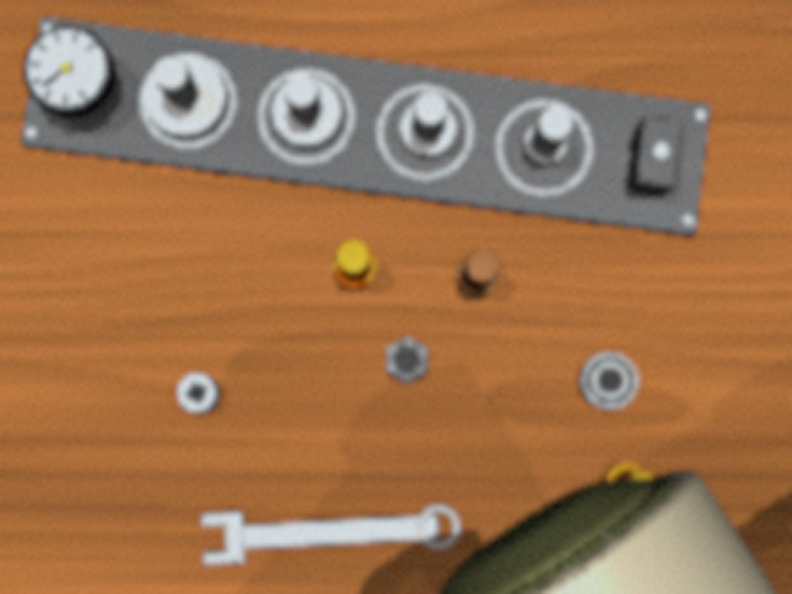

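View pics/side10.png

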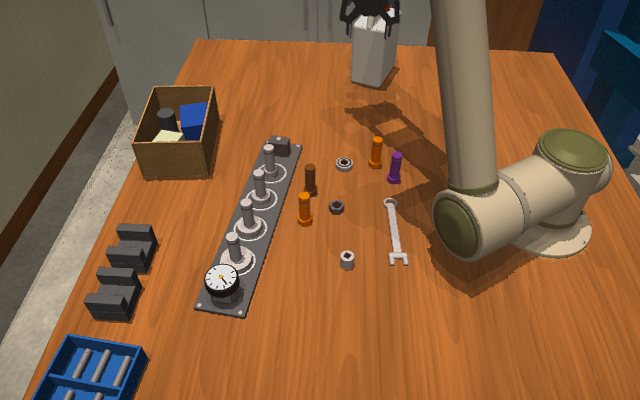

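Top view: the four drivers stand upright in order. The nut, socket and bearing are at the same pixels as before. Numeric check of the centring:

```bash
python3 - <<'E'
from h import *
t=Cam('top')
f=lambda x,y:(200+(x+.5)/3.3-.5,115+(y+.5)/3.3-.5)
R=np.array([[.6553,.1641],[.6435,.0749],[.6316,-.0144],[.62,-.1034]])
u=(R[0]-R[3])/np.linalg.norm(R[0]-R[3]); v=np.array([u[1],-u[0]])
for i,(a,b) in enumerate([((184,95.5),(173,77)),((304,111),(302,89)),((427,126),(431.5,107)),((546,140),(556,123))]):
    for p,z in((a,.024),(b,.09)):
        d=(t.plane([f(*p)],z)[0][:2]-R[i])*1000; print(i,z,'along',(d@u).round(1),'across',(d@v).round(1))
E
```

```text
0 0.024 along 0.8 across 0.4
0 0.09 along -1.0 across -1.7
1 0.024 along 0.8 across 0.7
1 0.09 along -1.4 across 1.8
2 0.024 along -1.0 across 1.7
2 0.09 along -2.5 across 1.2
3 0.024 along 0.1 across 2.8
3 0.09 along 0.0 across 1.3
```

All drivers are within about 3 mm of their ring centres (12 mm allowed) and upright. The arm is clear, so I'm handing in.

```bash
python3 - <<'E'
from h import *
print(arm.hand_in()); print(arm.get_state()['clock'])
E
```

```text
the job is handed in; nothing more can be done
None
the job is handed in; nothing more can be done
```

All four bearing drivers now stand upright on the tool rail, one in each ring. From the gauge outwards they are the 62, 52, 42 and 32 mm foot. I handed the job in at about 26.5 s of the 93 s allowed; the hand-in reports no verdict.

- **Centring:** in the last top view each foot and stem top measured within about 3 mm of its ring centre, against 12 mm allowed. The stem tops sat over their feet to within the measuring error of about 2 mm.
- **Loose parts:** the socket, nut and bearing are at the same pixels as at the start. The arm ended clear of everything.
- **Disagreement:** the top and wrist cameras differed by about 2–5 mm in position. I corrected for that with the wrist view before lowering the 52 and the 42. No check failed.

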